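Feel a fork blade for dents along its five bands

TASK

Feel the bent, tapered fork blade in the sprung jig for dents: with the fingers closed, set the fingertips on top of the paper band at its thin end and, without lifting off, run them along the top of the tube over all five bands in turn to the band at the thick end, then come away clear. Touch gently, so that the blade sinks only a few millimetres on its springs and never near its stop. Do not touch the straight tube beside it or shift, pinch or lift anything else on the jig and bench.

Things in the scene. Friction and masses are not known exactly. Their poses are not given: they have to be found in the camera images.
- jig: checking jig fixed to the bench, at any yaw: dark steel plate 330 x 200 x 12 mm (centred 10 mm to the -y side of the origin) with the fork blade on two springs and, on its -y side, two black rests carrying a straight tube. Origin on the bench surface under mid-length of the blade; x runs from the blade's thin end to its thick end, z up
- blade (a joint): how far the fork blade has sunk on its springs, m: 0 at rest, grows downwards, stop at 0.016. It sinks straight down, level, wherever it is pressed; starts to give at about 1.6 N, then 0.5 N more per mm (3.6 N at 4 mm, 6.6 N at 10 mm)
- thin_end (a point): centre of the fork blade's tube at its thin end, 80 mm above the bench at rest (a flat steel dropout, 22 mm high, juts 30 mm beyond). Blade: round painted blue tube, 300 mm long, 14 mm thick here, 26 mm at the other end, centre line level. From above it bends smoothly to the jig's +y side from between bands 3 and 4 towards this end
- thick_end (a point): centre of the fork blade's tube at its thick end (a steel socket 30 mm across, 12 mm long, starts here), 80 mm above the bench at rest. From band 4 to here the tube is straight. Between neighbouring bands the top of the tube lies 1 mm lower than the bands
- band1: paper band 1 of 5 round the fork blade, counted from the thin end, 18 mm long along the tube, ends ramped, 17 mm in diameter. Origin on top of the band, at the middle of its length, 88 mm above the bench at rest; x along the tube towards the thick end. Bands are 68 to 73 mm apart
- band2: paper band 2 of 5 round the fork blade, counted from the thin end, 18 mm long along the tube, ends ramped, 19 mm in diameter. Origin on top of the band, at the middle of its length, 90 mm above the bench at rest; x along the tube towards the thick end. Bands are 68 to 73 mm apart
- band3: paper band 3 of 5 round the fork blade, counted from the thin end, 18 mm long along the tube, ends ramped, 22 mm in diameter. Origin on top of the band, at the middle of its length, 91 mm above the bench at rest; x along the tube towards the thick end. Bands are 68 to 73 mm apart
- band4: paper band 4 of 5 round the fork blade, counted from the thin end, 18 mm long along the tube, ends ramped, 25 mm in diameter. Origin on top of the band, at the middle of its length, 92 mm above the bench at rest; x along the tube towards the thick end. Bands are 68 to 73 mm apart
- band5: paper band 5 of 5 round the fork blade, counted from the thin end, 18 mm long along the tube, ends ramped, 27 mm in diameter. Origin on top of the band, at the middle of its length, 94 mm above the bench at rest; x along the tube towards the thick end. Bands are 68 to 73 mm apart
- stay: straight blue steel tube lying loose in the two black rests of the jig beside the fork blade (75 mm to its side at the thick end, up to 120 mm at the thin end): 270 mm long, 16 mm thick, its top 86 mm above the bench. Origin under the middle of its length, x along it. Must not be touched
- tin: small closed metal tin on the jig's plate, 40 mm across, 26 mm high, about 60 mm to the side of the fork blade's thick half; origin at the centre of its underside
- screwdriver: loose screwdriver lying flat on the bench, about 200 mm long, under 40 mm high, leave alone; origin about mid-length on the bench
- wrench: loose spanner lying flat on the bench, under 200 mm long and 20 mm high, leave alone; origin about mid-length on the bench
- lockring: loose steel ring 42 mm across, 12 mm high, leave alone; origin at the centre of its underside
- spray: loose spray can 60 mm across, 170 mm high, leave alone; origin at the centre of its underside
- cup: loose plastic cup 72 mm across, 85 mm high, leave alone; origin at the centre of its underside

How it is judged:
By the outcome, as a careful person would: the job done as asked, in the order asked, and still so for the second after the job is handed in, with the robot touching nothing.
It also fails if it takes over 45 s, if anything falls off the work surface, if the arm or the gripper's body presses on something with over 40 N, if the wrist force passes 120 N, or if a joint passes its speed limit or range.

ROBOT

A 7-joint arm with a two-finger parallel gripper is mounted at the origin on the work surface. World frame = base frame: x ahead of the robot, y to its left, z up, the work surface at z = 0. Lengths are in m, angles in rad, forces in N, time in s.
With the tool pointing down it reaches from about 0.425 to 0.925 m from the base axis. Payload 6.8 kg.
Tool frame: the origin (TCP) lies at the very end of the fingers, on their centre line; the grasp point (between the pads) lies 19 mm behind it; z points along the fingers, y is the line along which they close (so a half turn about z gives the same grasp; the last joint's range is limited). The gripper opens to 85 mm and grips with 20 to 120 N. Pads are 22 mm wide; open, the fingers measure 114 mm over their backs; the gripper's body (76 mm by 85 mm) begins 54 mm behind the grasp point. The pads swing forward as they close: fully open they stand 13 mm farther back than shut.
Start: joints at [-1.417, 0.477, 0.022, 1.555, -0.011, 1.109, -0.083], TCP at [0.175, 0.652, 0.231] pointing down, gripper open.
Joint ranges: [-2.96, 2.96], [-0.34, 2.1], [-1.41, 1.46], [0.24, 2.44], [-1.37, 4.51], [0.17, 1.92], [-2.96, 2.96]. Speed limits (rad/s): [2.39, 2.39, 3.14, 3.14, 3.14, 3.14, 3.14].

INTERFACE

Orientations are given as a rotation vector (axis times angle).
In Python, from bench import monitor, optics, r gives the robot as it stands.
- The arm moves only by the shell command python3 -m crank 'ROWS' [OPENING] [FORCE]. ROWS is JSON, a list of rows, each a list of 2 entries, a list of its own where there are three numbers: the shift along the tool's x, y, z in cm, then the turn, a rotation vector about the tool's x, y, z in rad. A call has 1 to 5 rows; each row shifts and turns the commanded pose from where the row before left it, along the tool's axes as they then stand; what a row does not reach is not made up. A row lasts 1/10 s, in which the tool goes at most 50 mm and 8.59 degrees, less where a joint would pass 70% of its speed; a pose out of reach is approached as far as the arm can. A call is refused whole if a number of a shift passes 5 or a number of a turn 0.15, either way. A call with a gripper value outside its range is refused whole. OPENING is the finger opening in cm, from 0 to 8.54, set as the call begins (- or left out, the last holds). The fingers move at their own pace and stop on an object; FORCE is the grip in N (left out, the last holds). Time passes only in rows, so rows that do not move let the fingers close. It gives the time, the measured TCP pose, the force, the opening and the grip force at its end, in the units of the state.
- monitor.get_obs(): the state, without advancing time (a new reading comes with each control period).
- optics.grab_frame(name): name is "scene" or "top" or "wrist"; returns (picture, depth): 400x640x3 uint8, red, green, blue; 400x640 float32, m along the optical axis (not along the pixel's ray), 0 where there is no reading.
- optics.camera_model(name): a dict with "vertical_fov" (degrees; the focal length in pixels is half the picture's height over the tangent of half this angle, whatever the lens; pixels are square), "cx", "cy" (the principal point, pixels), "R" (3x3) and "t" (3): a world point X has camera coordinates R X + t; the wrist camera has in their place "hand_eye" (4x4, takes a point from camera to tool coordinates, whose origin is the TCP and whose axes are the flange's). Camera axes: x right, y down, z forward; pixel columns grow to the right and rows downward; lengths in m; the calibration is good to about 2 mm. A picture is of the moment at which its call begins: read the wrist's pose just before it. camera_model takes no time and is no camera call.
- r.hand_in(): hands the job in; it is judged then, once.
The state is a dict: "clock": time; "joints": joint angles; "qvel": joint speeds; "tau": joint torques, N m; "tcp_pos": TCP position; "orientation": TCP orientation; "contact_force": force on the tool from outside, world axes, zero at the start; "moment": the same for the moment, N m; "grip_width": finger opening in m; "gripper_force": force on a finger pad.
Only numpy, scipy, OpenCV 4.12 (cv2) and the standard library are available. Lean on these libraries where they do the work, as an engineer would, in place of code of your own. Each camera call takes 0.05 s, during which the arm holds its last target. There are 200 camera calls.

## Working session

There is one attempt and no reset: what is moved stays moved. The work goes in short steps, Python scripts to look and compute and a shell command to move; the robot and the scene stay as the last step left them, time stands still between calls to the robot, and variables do not carry over. Pictures are saved under pics/ and viewed, at most 10 in all, crops included, and the job is handed in when it is done.

```bash
mkdir -p pics; ls; cat > h.py <<'E'
import numpy as np, cv2
from bench import monitor, optics, r
from scipy.spatial.transform import Rotation as Ro
def world(name, im_dep, px):
    c=optics.camera_model(name); f=200/np.tan(np.radians(c['vertical_fov'])/2)
def cam(name, obs=None):
    c=optics.camera_model(name); f=200/np.tan(np.radians(c['vertical_fov'])/2)
    if 'hand_eye' in c:
        H=np.array(c['hand_eye']); T=np.eye(4); T[:3,:3]=Ro.from_rotvec(obs['orientation']).as_matrix(); T[:3,3]=obs['tcp_pos']
        M=T@H; R=M[:3,:3]; o=M[:3,3]
    else:
        R=np.array(c['R']).T; o=-R@np.array(c['t'])
    return f,c['cx'],c['cy'],R,o
def plane(cm,u,v,z):
    f,cx,cy,R,o=cm; d=R@np.array([(u-cx)/f,(v-cy)/f,1]); return o+d*(z-o[2])/d[2]
E
python3 - <<'E'
from h import *
o=monitor.get_obs(); print(o)
for n in('top','scene'):
    p,d=optics.grab_frame(n); cv2.imwrite(f'pics/{n}0.png',p[:,:,::-1]); np.save(n+'d.npy',d); print(n,optics.camera_model(n))
print(optics.camera_model('wrist'))
E
```

```text
pics
{'clock': 0.0, 'joints': array([-1.41710994,  0.4778021 ,  0.02235993,  1.55646089, -0.01150583,
        1.10931481, -0.08310474]), 'qvel': array([ 0.00186308, -0.00031053, -0.00115864, -0.00038807,  0.00052266,
       -0.00035554,  0.00054265]), 'tau': array([ 8.13837451e-04, -5.96456552e+01,  1.60863899e+00, -2.81192833e+01,
        1.25674755e-02,  9.46954242e-03, -6.10710330e-06]), 'tcp_pos': array([0.17456432, 0.65141332, 0.2303208 ]), 'orientation': array([-4.10032497e-01, -3.11461701e+00,  2.91214789e-03]), 'contact_force': array([-0.50613575,  0.24756023, -0.7280641 ]), 'moment': array([ 0.05710858,  0.01694821, -0.02801379]), 'gripper_force': 0.0, 'grip_width': 0.08486985548989359}
top {'vertical_fov': 51.56166405756081, 'cx': 321.89854517053726, 'cy': 206.7134278488001, 'R': array([[ 2.95028000e-03, -9.99815951e-01, -1.89568000e-02],
       [-9.81034194e-01,  7.80274907e-04, -1.93833182e-01],
       [ 1.93812298e-01,  1.91691311e-02, -9.80851333e-01]]), 't': array([-0.00476344,  0.48125676,  0.95121898])}
scene {'vertical_fov': 51.787119042173416, 'cx': 320.62650470090256, 'cy': 197.91257443841883, 'R': array([[ 0.32022703,  0.94727649,  0.01104092],
       [ 0.49068324, -0.1558836 , -0.85728074],
       [-0.81036079,  0.27994206, -0.51473084]]), 't': array([-0.16825836, -0.14460313,  1.51692582])}
{'vertical_fov': 58.894688730100846, 'cx': 315.45607283263723, 'cy': 206.08077655519068, 'hand_eye': array([[-3.00621631e-04, -9.63402356e-01, -2.68059340e-01,
         6.80634388e-02],
       [ 9.99999955e-01, -2.89928335e-04, -7.94748503e-05,
         2.18862885e-04],
       [-1.15174008e-06, -2.68059351e-01,  9.63402400e-01,
        -1.43896692e-01],
       [ 0.00000000e+00,  0.00000000e+00,  0.00000000e+00,
         1.00000000e+00]])}
```

View pics/top0.png

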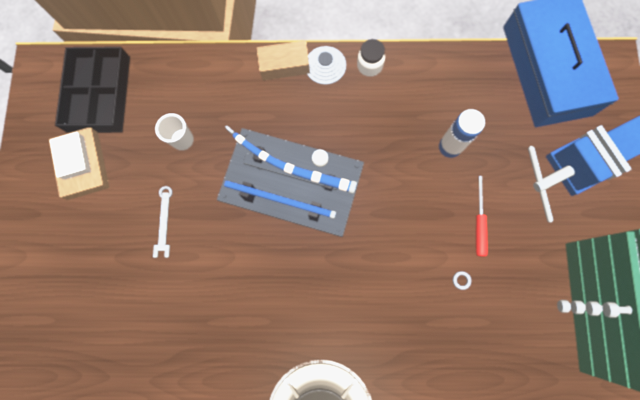

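View pics/scene0.png

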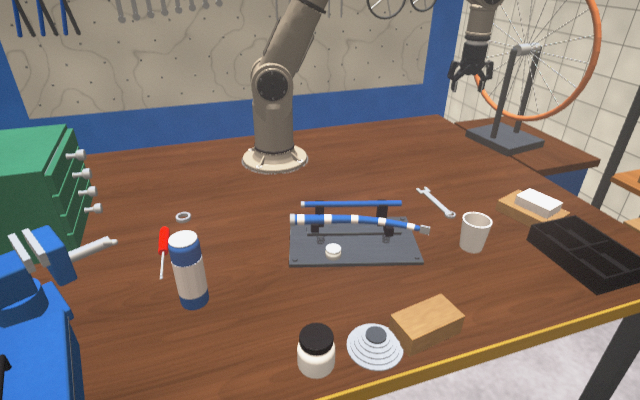

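The top view shows the blade with bands at about (240,139), (263,156), (289,168), (316,177) and (344,184). The dropout is at (228,128), the stay is on the near side, the tin is at (320,157) and the cup is at (172,130). In the scene view the blade is clear from above.

```bash
python3 - <<'E'
from h import *
p=cv2.imread('pics/top0.png'); hsv=cv2.cvtColor(p,cv2.COLOR_BGR2HSV)
m=((hsv[...,1]<60)&(hsv[...,2]>170)).astype(np.uint8)
cm=cam('top'); n,l,s,c=cv2.connectedComponentsWithStats(m)
for i in range(1,n):
    if 215<c[i][0]<365 and 120<c[i][1]<240 and s[i][4]>5:
        print(c[i].round(1),s[i],plane(cm,*c[i],.088).round(4))
for nm,u,v,z in (('cup',172,125,.085),('tin',320,157,.026),('stayL',227,184,.086),('stayR',335,214,.086),('spray',470,122,.17),('dropout',228,128,.08)): print(nm,plane(cm,u,v,z).round(3))
E
```

```text
[229. 129.] [225 126   9   7  33] [0.6642 0.2194 0.088 ]
[239.7 138.5] [235 134  11  11  71] [0.6401 0.1926 0.088 ]
[319.7 157.2] [311 149  18  18 244] [0.5925 0.0006 0.088 ]
[263.  155.2] [258 150  12  11  78] [0.5981 0.1351 0.088 ]
[288.5 167.6] [283 162  12  12  95] [0.5673 0.0739 0.088 ]
[315.7 176.1] [311 170  11  13 106] [0.5463 0.0097 0.088 ]
[347.1 184.8] [338 178  19  15 193] [ 0.5251 -0.0637  0.088 ]
[332.6 213.8] [330 210   6   8  41] [ 0.4566 -0.0297  0.088 ]
cup [0.676 0.36  0.085]
tin [0.613 0.001 0.026]
stayL [0.528 0.218 0.086]
stayR [ 0.456 -0.035  0.086]
spray [ 0.645 -0.329  0.17 ]
dropout [0.67  0.224 0.08 ]
```

```bash
A='[[[-3.5,-3,0],[0,0,0]],[[-3.5,-3,0],[0,0,0]],[[-3.5,-3,0],[0,0,0]],[[-3.5,-3,0],[0,0,0]],[[-3.5,-3,0],[0,0,0]]]'; true
python3 -m crank '[[[-3.5,-3,-0.5],[0,0,0]],[[-3.5,-3,-0.5],[0,0,0]],[[-3.5,-3,-0.5],[0,0,0]],[[-3.5,-3,-0.5],[0,0,0]],[[-3.5,-3,0],[0,0,0]]]' 0 20
python3 -m crank '[[[-3.5,-3,0],[0,0,0]],[[-3.5,-3,0],[0,0,0]],[[-3.5,-3,0],[0,0,0]],[[-3.5,-3,0],[0,0,0]],[[-3.5,-3,0],[0,0,0]]]'
```

```text
clock: 0.6
tcp_pos: [0.3058, 0.4603, 0.2517]
orientation: [0.41, 3.114, 0.001]
contact_force: [1.0, -0.4, 0.4]
grip_width: 0.0121
gripper_force: 0.0
clock: 1.1
tcp_pos: [0.4357, 0.2698, 0.2512]
orientation: [-0.41, -3.115, 0.0]
contact_force: [0.8, 0.7, 0.4]
grip_width: 0.0001
gripper_force: 0.0
```

```bash

python3 -m crank '[[[-3.5,-3,0],[0,0,0]],[[-3.5,-3,0],[0,0,0]],[[-3,-3,0],[0,0,0]],[[-1,-3,0],[0,0,0]],[[0,0,0],[0,0,0]]]'
python3 -m crank '[[[0,0,0],[0,0,0]],[[0,0,0],[0,0,0]]]'
python3 - <<'E'
from h import *
o=monitor.get_obs(); p,d=optics.grab_frame('wrist'); cv2.imwrite('pics/w1.png',p[:,:,::-1])
import pickle; pickle.dump(o,open('w1.pkl','wb'))
hsv=cv2.cvtColor(p,cv2.COLOR_RGB2HSV)
m=((hsv[...,1]<60)&(hsv[...,2]>170)).astype(np.uint8)
cm=cam('wrist',o); n,l,s,c=cv2.connectedComponentsWithStats(m)
for i in range(1,n):
    if s[i][4]>60: print(c[i].round(1),s[i],plane(cm,*c[i],.085).round(4))
E
```

```text
clock: 1.6
tcp_pos: [0.5109, 0.1214, 0.251]
orientation: [-0.423, -3.113, 0.004]
contact_force: [-0.4, -0.1, 0.5]
grip_width: 0.0003
gripper_force: 0.0
clock: 1.8
tcp_pos: [0.5099, 0.1286, 0.2511]
orientation: [-0.407, -3.115, -0.001]
contact_force: [0.7, -0.2, -0.8]
grip_width: -0.0004
gripper_force: 0.0
[557.6  68.1] [ 544    0   35  138 2406] [0.4651 0.3463 0.085 ]
[127.2 173.3] [121 164  15  19 213] [ 0.4554 -0.0291  0.085 ]
[103.8 252. ] [ 96 238  18  29 393] [ 0.5195 -0.08    0.085 ]
[127.8 251.6] [117 238  24  28 564] [ 0.5249 -0.0579  0.085 ]
[201.6 253.2] [191 241  23  26 505] [0.5443 0.0086 0.085 ]
[274.7 256.7] [265 245  21  24 428] [0.5655 0.0742 0.085 ]
[593.2 280.1] [ 539  247   95   68 4128] [0.668 0.364 0.085]
[353.1 269.2] [346 261  12  21 117] [0.5972 0.1428 0.085 ]
[230.5 284.5] [213 269  36  30 840] [0.5823 0.0246 0.085 ]
[416.  293.1] [406 284  20  19 223] [0.6377 0.1963 0.085 ]
[307.8 290.6] [301 287  11  12  63] [0.6079 0.0951 0.085 ]
[323.4 290.5] [320 287  12  12  64] [0.6117 0.1098 0.085 ]
[446.1 312. ] [436 306  21  13  88] [0.6659 0.2213 0.085 ]
```

View pics/w1.png

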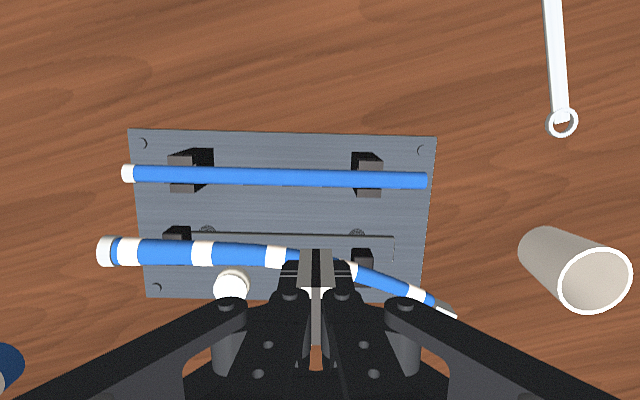

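The wrist view shows band 5 at (128,252), band 4 at (202,253), band 3 at (275,257), band 2 at (353,269), partly behind the finger, and band 1 at (416,293). Next I compare both views at the axis height.

```bash
python3 - <<'E'
from h import *
import pickle
o=pickle.load(open('w1.pkl','rb')); w=cam('wrist',o); t=cam('top')
W=[(416,293.1),None,(274.7,256.7),(201.6,253.2),(127.8,251.6)]
T=[(239.7,138.5),(263,155.2),(288.5,167.6),(315.7,176.1),None]
for i in range(5):
    print(i+1,*[plane(c,*q,.08)[:2].round(4) if q else None for c,q in((w,W[i]),(t,T[i]))])
R=Ro.from_rotvec(o['orientation']).as_matrix(); print(R.round(4).tolist(), monitor.get_obs()['tcp_pos'])
E
```

```text
1 [0.6408 0.1971] [0.643  0.1944]
2 None [0.6006 0.1366]
3 [0.5674 0.073 ] [0.5696 0.0748]
4 [0.5459 0.0064] [0.5486 0.01  ]
5 [ 0.5262 -0.0613] None
[[-0.9664, 0.257, -0.0005], [0.257, 0.9664, 0.0005], [0.0006, 0.0003, -1.0]] [0.50986514 0.12887872 0.25113788]
```

```bash

python3 -m crank '[[[-2.76,2.47,0],[0,0,0]],[[-2.76,2.47,0],[0,0,0]],[[-2.76,2.47,2],[0,0,0]],[[-2.76,2.47,4],[0,0,0]],[[0,0,4],[0,0,0]]]'
python3 -m crank '[[[0,0,2],[0,0,0]],[[0,0,0],[0,0,0]],[[0,0,0],[0,0,0]],[[0,0,0],[0,0,0]]]'
python3 - <<'E'
from h import *
o=monitor.get_obs(); p,d=optics.grab_frame('wrist'); cv2.imwrite('pics/w2.png',p[:,:,::-1]); print(o['tcp_pos'],o['contact_force'])
H=np.array(optics.camera_model('wrist')['hand_eye']);f,cx,cy,R,oo=cam('wrist',o)
X=np.linalg.inv(H)@[0,0,0,1]; print('tcp px',cx+f*X[0]/X[2],cy+f*X[1]/X[2])
for b in [(.642,.196,.088),(.600,.1365,.09)]:
    X=R.T@(np.array(b)-oo); print(cx+f*X[0]/X[2],cy+f*X[1]/X[2])
E
```

```text
clock: 2.35
tcp_pos: [0.643, 0.1978, 0.1536]
orientation: [0.402, 3.112, 0.005]
contact_force: [0.3, -0.6, -0.1]
grip_width: -0.0002
gripper_force: 0.0
clock: 2.75
tcp_pos: [0.6408, 0.1936, 0.1366]
orientation: [0.409, 3.112, 0.003]
contact_force: [0.1, 0.6, -0.7]
grip_width: 0.0
gripper_force: 0.0
[0.64079232 0.19363463 0.13662153] [ 0.10571147  0.58354699 -0.69372817]
tcp px 314.9968754672521 267.0447751879488
319.4398067941336 231.07893942746338
195.46419990334866 189.19680343163813
```

View pics/w2.png

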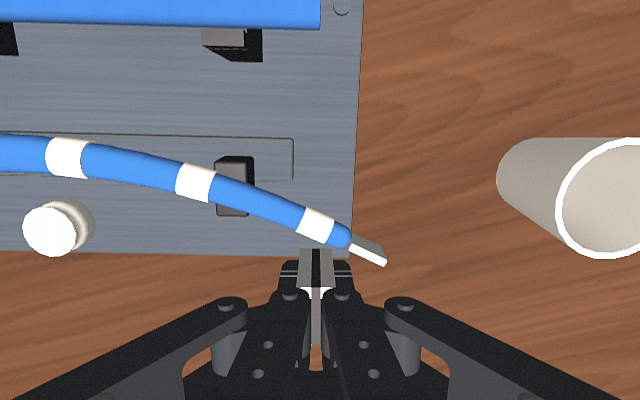

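The close view shows band 1 at about (315,227), band 2 at (195,182), band 3 at (67,157) and the fingertips at (315,267). I'll measure the band positions from this view.

```bash
python3 - <<'E'
from h import *
p=cv2.imread('pics/w2.png'); hsv=cv2.cvtColor(p,cv2.COLOR_BGR2HSV)
m=((hsv[...,1]<60)&(hsv[...,2]>150)).astype(np.uint8)
o=monitor.get_obs(); cm=cam('wrist',o); print(o['tcp_pos'])
n,l,s,c=cv2.connectedComponentsWithStats(m)
R=Ro.from_rotvec(o['orientation']).as_matrix()
for i in range(1,n):
    if 300<s[i][4]<3000 and c[i][1]<260:
        q=plane(cm,*c[i],.081); q[2]=.09; print(c[i].round(1),s[i],q.round(4),'tool cm',(100*R.T@(q-o['tcp_pos'])).round(2))
E
```

```text
[0.64085659 0.19347201 0.13679906]
[ 65.2 156.6] [  45  137   51   43 1377] [0.5646 0.0686 0.09  ] tool cm [  4.15 -14.04   4.64]
[193.9 181.6] [ 175  162   42   41 1130] [0.5969 0.1335 0.09  ] tool cm [ 2.71 -6.94  4.66]
[ 54.1 228.7] [  22  201   66   56 2718] [0.6022 0.0433 0.09  ] tool cm [ -0.13 -15.52   4.64]
[315.4 225.2] [295 206  40  38 869] [0.6404 0.1939 0.09  ] tool cm [0.07 0.02 4.68]
[367.2 254.6] [348 243  39  24 348] [0.6668 0.2195 0.09  ] tool cm [-1.82  3.17  4.69]
```

```bash

python3 -m crank '[[[0.05,0,2],[0,0,0]],[[0,0,1.5],[0,0,0]],[[0,0,0.7],[0,0,0]],[[0,0,0],[0,0,0]],[[0,0,0],[0,0,0]]]'
python3 -m crank '[[[0,0,0.2],[0,0,0]],[[0,0,0],[0,0,0]]]'
python3 -m crank '[[[0,0,0.2],[0,0,0]],[[0,0,0],[0,0,0]]]'
python3 -m crank '[[[0,0,0.1],[0,0,0]],[[0,0,0],[0,0,0]]]'
python3 -m crank '[[[0,0,0],[0,0,0]]]'; python3 -m crank '[[[0,0,0],[0,0,0]]]'
```

```text
clock: 3.3
tcp_pos: [0.6396, 0.1929, 0.0931]
orientation: [0.41, 3.114, 0.0]
contact_force: [0.2, 1.1, -0.4]
grip_width: 0.0003
gripper_force: 0.0
clock: 3.5
tcp_pos: [0.6396, 0.1929, 0.091]
orientation: [0.41, 3.114, 0.001]
contact_force: [-0.6, -0.3, 0.0]
grip_width: -0.0002
gripper_force: 0.0
clock: 3.7
tcp_pos: [0.6392, 0.1929, 0.0885]
orientation: [-0.41, -3.115, -0.0]
contact_force: [0.0, 0.4, -0.2]
grip_width: 0.0002
gripper_force: 0.0
clock: 3.9
tcp_pos: [0.6393, 0.1929, 0.0877]
orientation: [0.41, 3.115, 0.0]
contact_force: [-0.2, -1.2, 2.0]
grip_width: 0.0005
gripper_force: 0.9
clock: 4.0
tcp_pos: [0.6393, 0.1929, 0.0878]
orientation: [0.41, 3.115, 0.0]
contact_force: [0.0, 0.4, 1.2]
grip_width: 0.0001
gripper_force: 0.9
clock: 4.1
tcp_pos: [0.6394, 0.1929, 0.0877]
orientation: [0.41, 3.115, 0.0]
contact_force: [0.2, -0.5, 2.4]
grip_width: 0.0
gripper_force: 0.9
```

```bash

python3 -m crank '[[[0,0,0.15],[0,0,0]],[[0,0,0.15],[0,0,0]],[[0,0,0],[0,0,0]]]'
python3 -m crank '[[[0,0,0],[0,0,0]],[[0,0,0],[0,0,0]]]'
```

```text
clock: 4.4
tcp_pos: [0.6394, 0.1929, 0.0845]
orientation: [0.41, 3.115, 0.0]
contact_force: [-1.7, 0.0, 3.8]
grip_width: -0.0002
gripper_force: 1.7
clock: 4.6
tcp_pos: [0.6394, 0.1929, 0.0847]
orientation: [0.41, 3.115, 0.0]
contact_force: [-1.5, 0.2, 3.3]
grip_width: -0.0002
gripper_force: 1.6
```

```bash

python3 -m crank '[[[0.29,-0.69,-0.02],[0,0,0]],[[0.29,-0.69,-0.02],[0,0,0]],[[0.29,-0.69,-0.02],[0,0,0]],[[0.29,-0.69,-0.02],[0,0,0]],[[0.29,-0.69,-0.02],[0,0,0]]]'
python3 -m crank '[[[0.24,-0.70,-0.02],[0,0,0]],[[0.24,-0.70,-0.02],[0,0,0]],[[0.24,-0.70,-0.02],[0,0,0]],[[0.24,-0.70,-0.02],[0,0,0]],[[0.24,-0.70,-0.02],[0,0,0]]]'
python3 -m crank '[[[0,0,0],[0,0,0]],[[0,0,0],[0,0,0]]]'
python3 - <<'E'
from h import *
o=monitor.get_obs(); p,d=optics.grab_frame('wrist'); cv2.imwrite('pics/w3.png',p[:,:,::-1])
hsv=cv2.cvtColor(p,cv2.COLOR_RGB2HSV); m=((hsv[...,1]<60)&(hsv[...,2]>150)).astype(np.uint8)
cm=cam('wrist',o); n,l,s,c=cv2.connectedComponentsWithStats(m); R=Ro.from_rotvec(o['orientation']).as_matrix()
for i in range(1,n):
    if 300<s[i][4]<4000 and c[i][1]<260:
        q=plane(cm,*c[i],.079); print(c[i].round(1),s[i],q.round(4),'tool cm',(100*R.T@(q-o['tcp_pos'])).round(2))
E
```

```text
clock: 5.1
tcp_pos: [0.616, 0.1627, 0.0858]
orientation: [0.411, 3.114, 0.0]
contact_force: [1.2, 1.3, 2.7]
grip_width: -0.0002
gripper_force: 1.4
clock: 5.6
tcp_pos: [0.5954, 0.132, 0.0867]
orientation: [0.41, 3.115, -0.0]
contact_force: [1.8, 1.1, 3.5]
grip_width: 0.0001
gripper_force: 1.5
clock: 5.8
tcp_pos: [0.5948, 0.131, 0.0863]
orientation: [-0.411, -3.113, 0.003]
contact_force: [-1.4, -2.5, 3.0]
grip_width: 0.0003
gripper_force: 1.7
[ 16.6 227.3] [   0  201   45   54 1774] [0.5443 0.0051 0.079 ] tool cm [  1.6  -13.47   0.76]
[172.1 234.6] [ 149  210   50   51 2022] [0.5658 0.0716 0.079 ] tool cm [ 1.26 -6.48  0.74]
[334.5 250.8] [312 239  40  27 409] [0.5926 0.1408 0.079 ] tool cm [0.47 0.89 0.72]
```

View pics/w3.png

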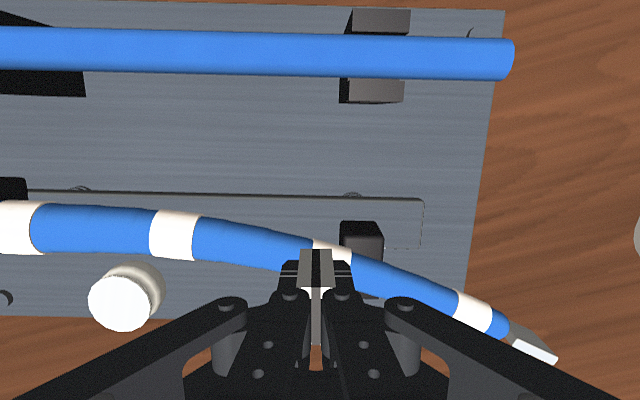

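The tips rest on band 2 (columns 312 to 351), about 6 mm past its middle, with band 3 at (172,235) and band 4 at (17,227). The blade is being followed well, so I carry on to band 3 and then band 4.

```bash

python3 -m crank '[[[0.15,-0.65,-0.015],[0,0,0]],[[0.15,-0.65,-0.015],[0,0,0]],[[0.15,-0.65,-0.015],[0,0,0]],[[0.15,-0.65,-0.015],[0,0,0]],[[0.15,-0.65,-0.015],[0,0,0]]]'
python3 -m crank '[[[0.10,-0.65,-0.015],[0,0,0]],[[0.10,-0.65,-0.015],[0,0,0]],[[0.10,-0.65,-0.015],[0,0,0]],[[0.10,-0.65,-0.015],[0,0,0]],[[0.10,-0.65,-0.015],[0,0,0]]]'
python3 -m crank '[[[0,0,0],[0,0,0]],[[0,0,0],[0,0,0]]]'
python3 - <<'E'
from h import *
o=monitor.get_obs(); p,d=optics.grab_frame('wrist'); cv2.imwrite('pics/w4.png',p[:,:,::-1])
hsv=cv2.cvtColor(p,cv2.COLOR_RGB2HSV); m=((hsv[...,1]<60)&(hsv[...,2]>150)).astype(np.uint8)
cm=cam('wrist',o); n,l,s,c=cv2.connectedComponentsWithStats(m); R=Ro.from_rotvec(o['orientation']).as_matrix()
for i in range(1,n):
    if 300<s[i][4]<4000 and c[i][1]<260:
        q=plane(cm,*c[i],.078); print(c[i].round(1),s[i],q.round(4),'tool cm',(100*R.T@(q-o['tcp_pos'])).round(2))
E
```

```text
clock: 6.35
tcp_pos: [0.5798, 0.1028, 0.0874]
orientation: [0.41, 3.115, 0.0]
contact_force: [0.4, 1.2, 3.0]
grip_width: 0.0001
gripper_force: 1.3
clock: 6.85
tcp_pos: [0.5666, 0.0725, 0.0881]
orientation: [0.41, 3.115, 0.0]
contact_force: [0.5, 1.5, 2.6]
grip_width: -0.0
gripper_force: 1.4
clock: 7.05
tcp_pos: [0.5662, 0.0716, 0.0879]
orientation: [-0.412, -3.113, 0.003]
contact_force: [-0.3, -1.7, 2.8]
grip_width: -0.0
gripper_force: 1.5
[ 16.3 248. ] [   0  220   44   58 1845] [ 0.5252 -0.0618  0.078 ] tool cm [  0.49 -13.94   1.01]
[167.6 251.8] [ 145  226   49   53 2162] [0.5453 0.0058 0.078 ] tool cm [ 0.31 -6.89  1.  ]
[325.4 244.7] [303 234  41  26 625] [0.561  0.0779 0.078 ] tool cm [0.67 0.48 0.99]
```

View pics/w4.png

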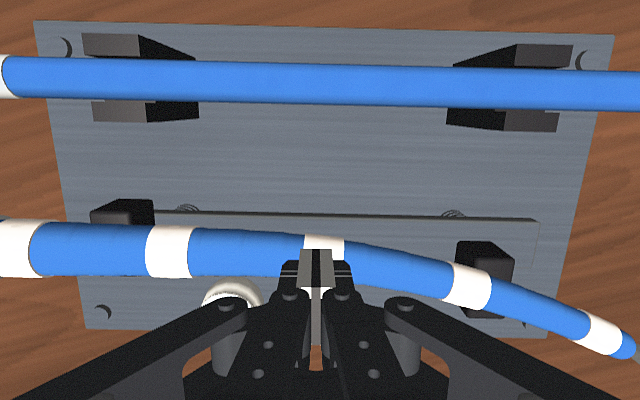

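The tips are on band 3 (columns 303 to 344), with band 4 at (168,252) and band 5 at the left edge. I continue to band 4.

```bash

python3 -m crank '[[[0.04,-0.69,-0.01],[0,0,0]],[[0.04,-0.69,-0.01],[0,0,0]],[[0.04,-0.69,-0.01],[0,0,0]],[[0.03,-0.69,-0.01],[0,0,0]],[[0.03,-0.69,-0.01],[0,0,0]]]'
python3 -m crank '[[[0.03,-0.69,-0.01],[0,0,0]],[[0.03,-0.69,-0.01],[0,0,0]],[[0.02,-0.69,-0.01],[0,0,0]],[[0.02,-0.69,-0.01],[0,0,0]],[[0.02,-0.69,-0.01],[0,0,0]]]'
python3 -m crank '[[[0,0,0],[0,0,0]],[[0,0,0],[0,0,0]]]'
python3 - <<'E'
from h import *
o=monitor.get_obs(); p,d=optics.grab_frame('wrist'); cv2.imwrite('pics/w5.png',p[:,:,::-1])
hsv=cv2.cvtColor(p,cv2.COLOR_RGB2HSV); m=((hsv[...,1]<60)&(hsv[...,2]>150)).astype(np.uint8)
cm=cam('wrist',o); n,l,s,c=cv2.connectedComponentsWithStats(m); R=Ro.from_rotvec(o['orientation']).as_matrix()
for i in range(1,n):
    if 300<s[i][4]<4000 and c[i][1]<300:
        q=plane(cm,*c[i],.078); print(c[i].round(1),s[i],q.round(4),'tool cm',(100*R.T@(q-o['tcp_pos'])).round(2))
E
```

```text
clock: 7.6
tcp_pos: [0.556, 0.0397, 0.0887]
orientation: [0.41, 3.115, 0.0]
contact_force: [-0.1, 1.1, 3.5]
grip_width: -0.0003
gripper_force: 1.4
clock: 8.1
tcp_pos: [0.5459, 0.0066, 0.0891]
orientation: [0.41, 3.115, 0.0]
contact_force: [1.4, 1.8, 2.0]
grip_width: 0.0001
gripper_force: 1.5
clock: 8.3
tcp_pos: [0.5456, 0.0058, 0.089]
orientation: [-0.412, -3.114, 0.002]
contact_force: [-0.7, -3.2, 3.4]
grip_width: -0.0005
gripper_force: 1.6
[171.1  83.1] [ 157   62   32   43 1096] [ 0.4549 -0.0315  0.078 ] tool cm [ 7.78 -5.96  1.11]
[121.1 254.4] [ 105  225   38   60 1632] [ 0.5205 -0.0823  0.078 ] tool cm [ 0.13 -9.15  1.11]
[171.4 253.6] [ 149  226   48   58 2326] [ 0.5263 -0.0592  0.078 ] tool cm [ 0.17 -6.77  1.11]
[327.5 242.5] [305 231  41  31 854] [0.5401 0.0133 0.078 ] tool cm [0.73 0.58 1.1 ]
[475.1 264.3] [ 448  238   50   50 1811] [0.569  0.0783 0.078 ] tool cm [-0.37  7.61  1.09]
[615.7 293.2] [ 583  267   56   47 1455] [0.602  0.1421 0.078 ] tool cm [-1.9  14.63  1.08]
```

View pics/w5.png

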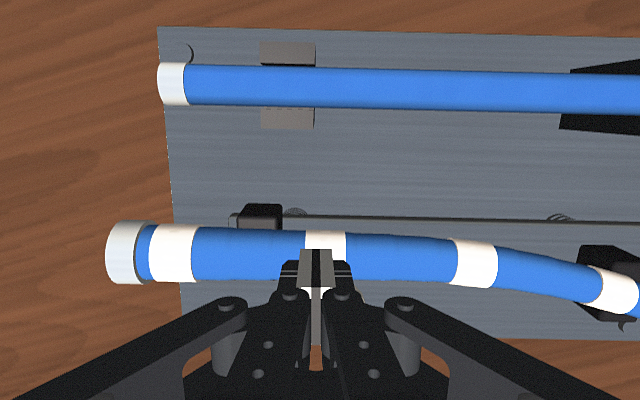

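The tips are on band 4 (columns 305 to 346). Band 5 is at (171,254), with the socket at (121,254). The last stretch ends on band 5, short of the socket.

```bash

python3 -m crank '[[[0.02,-0.66,-0.02],[0,0,0]],[[0.02,-0.66,-0.02],[0,0,0]],[[0.02,-0.66,-0.02],[0,0,0]],[[0.02,-0.66,-0.02],[0,0,0]],[[0.02,-0.66,-0.02],[0,0,0]]]'
python3 -m crank '[[[0.02,-0.66,-0.02],[0,0,0]],[[0.02,-0.66,-0.02],[0,0,0]],[[0.02,-0.66,-0.02],[0,0,0]],[[0.02,-0.66,-0.02],[0,0,0]],[[0,-0.66,-0.02],[0,0,0]]]'
python3 -m crank '[[[0,0,0],[0,0,0]],[[0,0,0],[0,0,0]]]'
python3 - <<'E'
from h import *
o=monitor.get_obs(); p,d=optics.grab_frame('wrist'); cv2.imwrite('pics/w6.png',p[:,:,::-1])
E
```

```text
clock: 8.85
tcp_pos: [0.5363, -0.0249, 0.0901]
orientation: [-0.41, -3.115, -0.0]
contact_force: [0.6, 2.6, 2.3]
grip_width: -0.0
gripper_force: 1.3
clock: 9.35
tcp_pos: [0.527, -0.0566, 0.0911]
orientation: [-0.41, -3.115, -0.0]
contact_force: [-0.2, 2.3, 3.4]
grip_width: 0.0002
gripper_force: 1.4
clock: 9.55
tcp_pos: [0.5268, -0.0574, 0.091]
orientation: [-0.412, -3.114, 0.002]
contact_force: [-0.4, -2.2, 2.7]
grip_width: -0.0001
gripper_force: 1.4
```

View pics/w6.png

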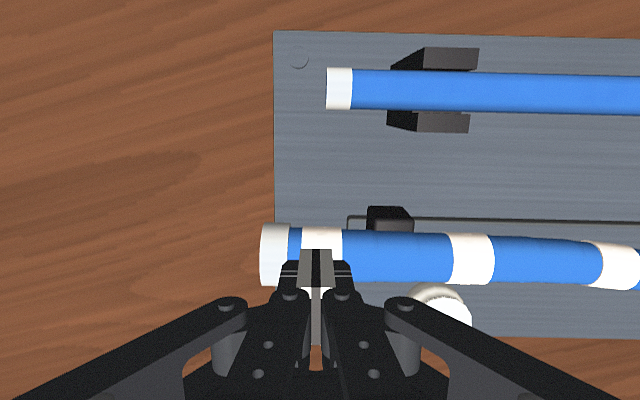

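The tips are on band 5 (columns 301 to 342), about 3 mm past its middle and short of the socket. I lift straight up now.

```bash

python3 -m crank '[[[0,0,-0.5],[0,0,0]],[[0,0,-1.5],[0,0,0]],[[0,0,-3],[0,0,0]],[[0,0,-4],[0,0,0]],[[0,0,-4],[0,0,0]]]'
python3 -m crank '[[[0,0,-2],[0,0,0]],[[0,0,0],[0,0,0]],[[0,0,0],[0,0,0]],[[0,0,0],[0,0,0]],[[0,0,0],[0,0,0]]]'
python3 -c "
from bench import r
print(r.hand_in())"
```

```text
clock: 10.1
tcp_pos: [0.5264, -0.0556, 0.2221]
orientation: [-0.409, -3.113, 0.0]
contact_force: [1.6, 0.9, 0.1]
grip_width: 0.0
gripper_force: 0.0
clock: 10.6
tcp_pos: [0.5264, -0.056, 0.2398]
orientation: [-0.409, -3.112, 0.001]
contact_force: [0.3, -0.1, -0.9]
grip_width: 0.0
gripper_force: 0.0
the job is handed in; nothing more can be done
None
```

The closed fingertips ran along the top of the blade over bands 1 to 5 with no sign of lifting off. The blade sank about 3–4 mm (under 4 N), the hand was then raised about 15 cm clear, and the job was handed in at about 10.6 s; no result came back.

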